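Lock the jam nut of a press depth stop

ROBOT

A 6-joint arm with a two-finger parallel gripper is mounted at the origin on a cart in front of the work surface, level with it; the furniture and walls round the work are solid. World frame = base frame: x ahead of the robot, y to its left, z up, the work surface at z = 0. Lengths are in m, angles in rad, forces in N, time in s.
With the tool pointing down it reaches from about 0.25 to 0.775 m from the base axis. Payload 4 kg.
Tool frame: the origin (TCP) lies on the centre line of the jaws, within the pads' length; the fingertips stand 17 mm ahead of it and the grasp point (between the pads) lies 2 mm behind it; z points along the fingers, y is the line along which they close (so a half turn about z gives the same grasp; the last joint's range is limited). The gripper opens to 94 mm and grips with 3 to 60 N. Pads are 16 mm wide; open, the fingers measure 119 mm over their backs; the gripper's body (75 mm by 177 mm) begins 78 mm behind the grasp point.
Start: joints at [1.092, 0.087, 1.371, -0, 1.684, -0.103], TCP at [0.202, 0.512, 0.223] pointing down, gripper open.
Joint ranges: [-3.1, 3.1], [-0.76, 2.03], [0.27, 2.55], [-1.08, 4.22], [0.17, 2.65], [-2.57, 2.57]. Speed limits (rad/s): [2.79, 2.79, 3.14, 3.14, 3.14, 3.14].

INTERFACE

Orientations are given as [roll, pitch, yaw] about the fixed x, y, z axes, in that order (R = Rz(yaw) Ry(pitch) Rx(roll)).
In Python, from bench import robot gives the robot as it stands.
- The arm moves only by the tool servo_tool, never from a script. Its argument "plan" is a list of rows, each a list of 7 numbers: the shift along the tool's x, y, z normalised to -1 to 1, where 1 is 0.1 m, then the turn, a rotation vector about the tool's x, y, z normalised to -1 to 1, where 1 is pi/2 rad, then the finger opening in mm, from 0 to 94. In form: [[x, y, z, ax, ay, az, gripper], ...]. A call has 1 to 12 rows; each row is the pose to reach, as a shift and turn from the pose commanded when the call began, along the tool's axes at that moment; what a row does not reach only later rows make up. A row lasts 1/12 s, in which the tool goes at most 41.7 mm and 7.16 degrees, less where a joint would pass 70% of its speed; a pose out of reach is approached as far as the arm can. A call with a number of a shift or a turn outside -1 to 1 is refused whole. A call with a gripper value outside its range is refused whole. The fingers move at their own pace and stop on an object; the grip force is fixed at half the most. Time passes only in rows, so rows that repeat a pose let the fingers close. It gives the time, the measured TCP pose, the force, the opening and the grip force at its end, in the units of the state.
- robot.get_obs(): the state, without advancing time (a new reading comes with each control period).
- robot.snapshot(name): name is "scene" or "top" or "wrist"; returns the picture (400x640x3 uint8, red, green, blue); there is no depth.
- robot.camera_params(name): a dict with "camera_matrix" (3x3 intrinsics, pixels), "rvec" (rotation vector, rad) and "tvec" (3), from world to camera coordinates, as OpenCV has them; the wrist camera has in their place "tool_from_camera" (4x4, takes a point from camera to tool coordinates, whose origin is the TCP and whose axes are the flange's). Camera axes: x right, y down, z forward; pixel columns grow to the right and rows downward; lengths in m; the calibration is good to about 2 mm. A picture is of the moment at which its call begins: read the wrist's pose just before it. camera_params takes no time and is no camera call.
- robot.close_job(): hands the job in; it is judged then, once.
Trained networks look in the newest picture that a camera, given by its name, has taken for a name from the list of things; names that differ only in an ending like _2 or _b are one class to them, and where a whole thing is asked for, a point or a joint stands for the part that bears it (a point fixed in the world has none). Each returns a list of dicts, best first, with "conf" (0 to 1); they miss things now and then, are a little off and sometimes report something else, mostly with a low value. They report only what shows in the picture. A call takes as long as a camera call.
- robot.find_in(thing, camera): "extent" ([centre column, centre row, width, height] in pixels, round what is visible of it).
The state is a dict: "time": time; "joint_positions": joint angles; "qvel": joint speeds; "joint_torque": joint torques, N m; "tool_pos": TCP position; "ee_rot": TCP orientation; "wrist_force": force on the tool from outside, world axes, zero at the start; "wrist_torque": the same for the moment, N m; "width": finger opening in m; "finger_force": force on a finger pad.
Only numpy, scipy, OpenCV 4.12 (cv2) and the standard library are available. Lean on these libraries where they do the work, as an engineer would, in place of code of your own. Each camera call takes 0.05 s, during which the arm holds its last target. There are 200 camera calls.

TASK

Set the holding spanner with the red tab flat on the grey stop block, its jaw straddling the brass lower nut and its handle between the two pins, and let go of it. Then, with the spanner holding the lower nut still, turn the steel hexagonal jam nut above it clockwise (seen from above) until it jams, with its red mark in line with the red mark on the lower nut. Leave the spanner in place; the lower nut must not turn along beyond the spanner's play.

Things in the scene. Friction and masses are not known exactly. Their poses are not given: they have to be found in the camera images.
- wide_spanner_tab (a point): Centre of the red upright tab (26 along x, 10 along y: pinch it there, 25 high) on the handle of a loose flat 10 mm thick steel open-ended spanner, 22 mm above its underside. x runs along the 12 mm wide handle to the jaw: a slot 32 wide, its middle 82 mm ahead (+x), closed end 52 mm ahead, arms ending 106 mm ahead, 50 wide overall. A blue-tabbed one with a 16 mm jaw does not fit.
- stud (a point): On the stud axis, 43 mm above the work surface, mid-height of the jam nut (hexagon, 24 across flats, 24 high; stud ends 23 mm above this point). Block: fixed grey plate 64 wide, top at z = -27 mm here. Pins 6 thick, 12 high at x -50, y +-13. -x: where the handle goes. Spanner seated (lowered over both nuts): tab centre at x -82, y 0, z -5, x axes parallel; its top 4 mm below the jam nut.
- lower_nut (a joint): Brass lower nut on the plate: 46 long, 26 over its long flats, 12 high, rounded upper edges, red mark at its +x end. Angle in rad, growing clockwise from above, near 0 at the start (long flats along the block's x). It turns almost freely, along with the jam nut; with the spanner seated it follows by about 0.2 rad until spanner and pins stop it.
- jam_nut (a joint): Steel hexagonal jam nut: angle relative to the lower nut, rad, growing clockwise from above (tightening). Starts at 0.2 to 0.45, jams firmly at 1.047 with its red mark (top and one flat) in line with the lower nut's. A pair of its flats faces along the block's x turned by -(lower_nut + jam_nut) about z, others every 60 degrees. Friction 0.15 N m; stays where left.

How it is judged:
By the outcome, as a careful person would: the job done as asked, in the order asked, and still so for the second after the job is handed in, with the robot touching nothing.
It also fails if it takes over 42 s, if anything falls off the work surface, if the arm or the gripper's body presses on something with over 40 N, if the wrist force passes 120 N, or if a joint passes its speed limit or range.

## Working session

There is one attempt and no reset: what is moved stays moved. The work goes in short steps, Python scripts to look and compute and a tool call to move; the robot and the scene stay as the last step left them, time stands still between calls to the robot, and variables do not carry over. Pictures are saved under pics/ and viewed, at most 10 in all, crops included, and the job is handed in when it is done.

Besides the shell and the picture viewer there is one more tool, called after ">>>" by a JSON object that holds its "op" and its "data", one argument or row to a line. servo_tool: Moves the arm, as the interface text tells. Scaled input: -1 to 1 covers 0.1 m each way for a shift and pi/2 rad each way for a turn. Its arguments: {"type":"object","properties":{"plan":{"type":"array","items":{"type":"array","items":{"type":"number"}}}},"required":["plan"]}

```bash
mkdir -p pics; ls
python3 - <<'E'
from bench import robot
import cv2,numpy as np
o=robot.get_obs();print(o['time'],o['tool_pos'],o['ee_rot'],o['width'])
ims=[]
for c in ['top','scene']:
    im=robot.snapshot(c);cv2.imwrite(f'pics/{c}0.png',im[:,:,::-1]);ims.append(im)
    for t in ['wide_spanner_tab','stud','lower_nut','jam_nut']:
        print(c,t,[(np.round(d['extent'],1).tolist(),round(d['conf'],2)) for d in robot.find_in(t,c)][:3])
    p=robot.camera_params(c);print(p)
print(robot.camera_params('wrist'))
E
```

```text
pics
0.0 [0.20160564 0.5111721  0.22131556] [-3.13943119e+00 -2.14765561e-04  2.76583146e+00] 0.09372726243629112
top wide_spanner_tab [([297.4, 189.7, 49.6, 24.7], 0.64)]
top stud [([389.5, 204.8, 61.0, 25.5], 0.56)]
top lower_nut [([373.8, 203.1, 20.4, 11.9], 0.72)]
top jam_nut [([374.4, 204.9, 11.1, 11.2], 0.63)]
{'camera_matrix': array([[360.83620504,   0.        , 315.64287065],
       [  0.        , 360.83620504, 198.64706401],
       [  0.        ,   0.        ,   1.        ]]), 'rvec': array([ 2.17338776, -2.19188527,  0.0905456 ]), 'tvec': array([0.0718742 , 0.45495436, 0.88173378])}
scene wide_spanner_tab [([308.3, 208.2, 50.0, 29.8], 0.81)]
scene stud [([384.8, 266.0, 89.6, 74.2], 0.78)]
scene lower_nut [([369.5, 244.1, 16.4, 19.0], 0.52)]
scene jam_nut [([386.1, 265.2, 90.6, 72.0], 0.68), ([371.0, 242.4, 16.3, 21.1], 0.63)]
{'camera_matrix': array([[505.5281598 ,   0.        , 316.94071074],
       [  0.        , 505.5281598 , 199.30697252],
       [  0.        ,   0.        ,   1.        ]]), 'rvec': array([ 1.98311888, -0.70382392,  0.44372679]), 'tvec': array([-0.30464738,  0.20830781,  0.65092979])}
{'camera_matrix': array([[320.90694239,   0.        , 321.62106513],
       [  0.        , 320.90694239, 197.39861793],
       [  0.        ,   0.        ,   1.        ]]), 'tool_from_camera': array([[-1.72415670e-03, -9.72091990e-01, -2.34593671e-01,
         6.85768019e-02],
       [ 9.99998495e-01, -1.72157889e-03, -2.15781835e-04,
         6.49053569e-05],
       [-1.94111718e-04, -2.34593690e-01,  9.72093495e-01,
        -1.61897937e-01],
       [ 0.00000000e+00,  0.00000000e+00,  0.00000000e+00,
         1.00000000e+00]])}
```

```bash
cat > h.py <<'E'
from bench import robot
import cv2,numpy as np
from scipy.spatial.transform import Rotation as R
def campose(c,o=None):
    p=robot.camera_params(c);K=p['camera_matrix']
    if c=='wrist':
        T=np.eye(4);T[:3,:3]=R.from_euler('xyz',o['ee_rot']).as_matrix();T[:3,3]=o['tool_pos']
        W=T@p['tool_from_camera']
        return K,W[:3,:3],W[:3,3]
    Rm=cv2.Rodrigues(p['rvec'])[0];return K,Rm.T,-Rm.T@p['tvec']
def ray(c,uv,z,o=None):
    K,Rw,C=campose(c,o);d=Rw@np.linalg.inv(K)@np.r_[uv,1.];return C+d*(z-C[2])/d[2]
def proj(c,P,o=None):
    K,Rw,C=campose(c,o);q=K@Rw.T@(np.asarray(P)-C);return q[:2]/q[2]
E
python3 - <<'E'
from h import *
print('tab',ray('top',[297.4,189.7],.022),ray('scene',[308.3,208.2],.022))
print('nut',ray('top',[374.4,204.9],.055),ray('scene',[371,242.4],.043))
a=cv2.imread('pics/top0.png');b=cv2.imread('pics/scene0.png')
A=cv2.resize(a[150:250,250:450],(800,400),interpolation=cv2.INTER_CUBIC)
B=cv2.resize(b[160:310,270:450],(720,600),interpolation=cv2.INTER_CUBIC)
cv2.imwrite('pics/topc.png',A);cv2.imwrite('pics/scenec.png',B)
E
```

```text
tab [0.47791893 0.11319942 0.022     ] [0.45644214 0.09848509 0.022     ]
nut [ 0.43645089 -0.07203066  0.055     ] [ 0.44378541 -0.08037113  0.043     ]
```

View pics/topc.png

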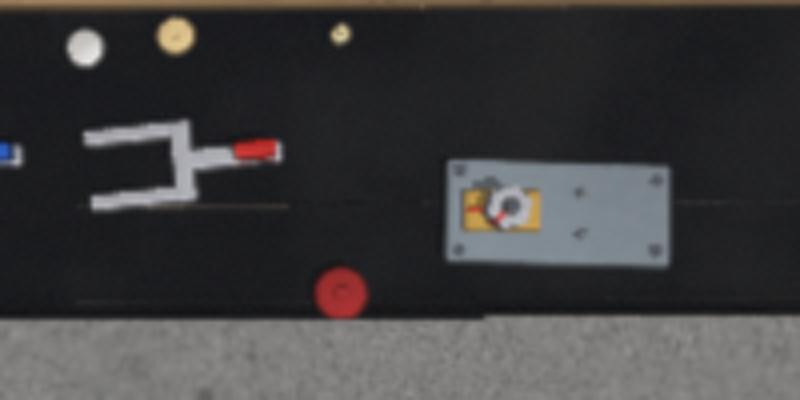

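View pics/scenec.png

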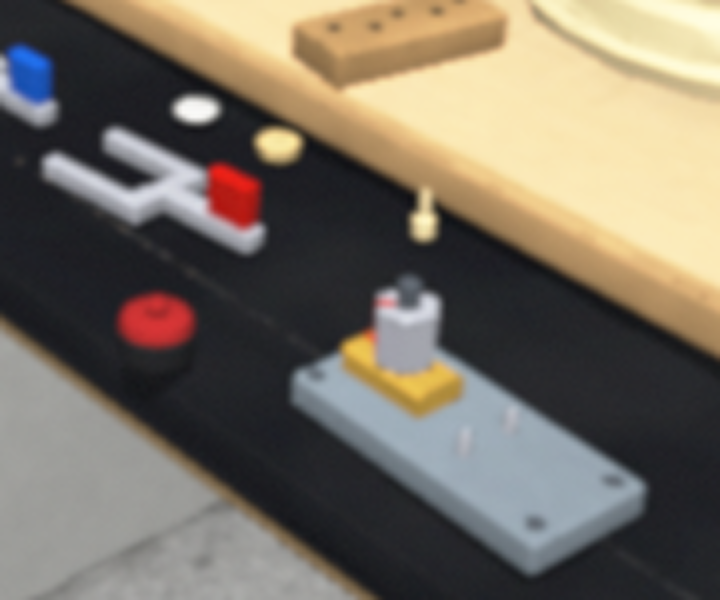

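Run:
```python
from h import *
f=lambda x,y,z:ray('top',[250+x/4-.4,150+y/4-.4],z)
t=f(256,150,.0345);j=f(92,170,.010);c=f(180,158,.01)
print('tab',t,'jaw',j,'tail',f(281,152,.01),'yaw',np.degrees(np.arctan2(*(j-t)[1::-1])), np.linalg.norm(j-t))
s=f(510,207,.066);print('stud',s)
for n,a in dict(tl=(448,160),tr=(669,167),br=(668,267),bl=(447,262)).items(): print(n,f(*a,.016))
print('pins',f(579,192,.028),f(579,233,.028))
b=lambda x,y,z:ray('scene',[270+x/4-.4,160+y/4-.4],z)
print('scene stud',b(408,282,.066),'tab',b(236,197,.022),'pins',b(513,408,.028),b(465,430,.028))
print('edge', f(400,8,0),f(400,8,.05),'scene front edge',b(480,183,0),b(500,165,.03))
print('btn',f(341,293,.03),b(157,305,.03), robot.get_obs()['time'])
```

```text
tab [0.4826912  0.07284891 0.0345    ] jaw [0.47361922 0.17622142 0.01      ] tail [0.48403241 0.05713583 0.01      ] yaw 95.01543122873406 0.10662282146480002
stud [ 0.44412004 -0.07674816  0.066     ]
tl [ 0.47747155 -0.04729357  0.016     ]
tr [ 0.47192176 -0.18566714  0.016     ]
br [ 0.40936239 -0.18311315  0.016     ]
bl [ 0.41364423 -0.04547675  0.016     ]
pins [ 0.45571865 -0.12618279  0.028     ] [ 0.43040136 -0.1255269   0.028     ]
scene stud [ 0.44416394 -0.0790243   0.066     ] tab [0.48553009 0.07284235 0.022     ] pins [ 0.45531526 -0.13084569  0.028     ] [ 0.42936179 -0.12910528  0.028     ]
edge [ 0.57756037 -0.02038645  0.        ] [ 0.56699597 -0.01536066  0.05      ] scene front edge [0.61869311 0.03618366 0.        ] [0.59817269 0.00750226 0.03      ]
btn [0.39478377 0.02157385 0.03      ] [0.38855172 0.01307833 0.03      ] 0.5
```

Add to h.py:
```python
def go(p,yawdeg,o=None):
    """tool-frame shift (units .1 m) and turn (units pi/2) to reach p, pointing down"""
    o=o or robot.get_obs()
    R0=R.from_euler('xyz',o['ee_rot']);R1=R.from_euler('xyz',[np.pi,0,np.radians(yawdeg)])
    print(o['time'],'pos',np.round(o['tool_pos'],4),'rpy',np.round(np.degrees(o['ee_rot']),2),'w',round(o['width']*1e3,1),
      'shift',np.round(R0.inv().apply(np.asarray(p)-o['tool_pos'])/.1,3),'turn',np.round((R0.inv()*R1).as_rotvec()/(np.pi/2),3))
```

```text
(no output)
```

>>> {"op": "servo_tool", "data": {
  "plan": [
    [-1,-0.72,0.2,0,0,0.7,94],
    [-1,-0.72,0.2,0,0,0.7,94],
    [-1,-0.72,0.2,0,0,0.7,94],
    [-1,-0.72,0.2,0,0,0.7,94],
    [-1,-0.72,0.2,0,0,0.7,94],
    [-1,-0.72,0.2,0,0,0.7,94],
    [-1,-0.72,0.2,0,0,0.7,94],
    [-1,-0.72,0.2,0,0,0.7,94],
    [-1,-0.72,0.2,0,0,0.7,94]
  ]
}}

```text
time: 1.25
tool_pos: [0.2686, 0.4079, 0.2027]
ee_rot: [3.141, -0.0, 1.66]
wrist_force: [0.6, -0.4, -0.1]
width: 0.0935
finger_force: 0.0
```

>>> {"op": "servo_tool", "data": {
  "plan": [
    [-1,0.52,0.2,0,0,0,94],
    [-1,0.52,0.2,0,0,0,94],
    [-1,0.52,0.2,0,0,0,94]
  ]
}}

```text
time: 1.5
tool_pos: [0.3303, 0.3117, 0.1822]
ee_rot: [3.141, 0.001, 1.667]
wrist_force: [0.9, 1.4, -0.1]
width: 0.0942
finger_force: 0.0
```

>>> {"op": "servo_tool", "data": {
  "plan": [
    [-1,0.52,0.2,0,0,0,94],
    [-1,0.52,0.2,0,0,0,94],
    [-1,0.52,0.2,0,0,0,94]
  ]
}}

```text
time: 1.75
tool_pos: [0.392, 0.2163, 0.1622]
ee_rot: [3.141, 0.001, 1.665]
wrist_force: [0.1, 0.7, 0.4]
width: 0.0943
finger_force: 0.0
```

>>> {"op": "servo_tool", "data": {
  "plan": [
    [-1,0.52,0.2,0,0,0,94],
    [-1,0.52,0.2,0,0,0,94],
    [-1,0.52,0.2,0,0,0,94]
  ]
}}

```text
time: 2.0
tool_pos: [0.4534, 0.1215, 0.1422]
ee_rot: [3.141, 0.001, 1.665]
wrist_force: [0.8, 0.3, -0.3]
width: 0.0937
finger_force: 0.0
```

>>> {"op": "servo_tool", "data": {
  "plan": [
    [-0.5,0.28,0.02,0,0,0,94],
    [-0.5,0.28,0.02,0,0,0,94],
    [-0.5,0.28,0.02,0,0,0,94]
  ]
}}

```text
time: 2.25
tool_pos: [0.4865, 0.074, 0.1401]
ee_rot: [-3.142, 0.001, 1.661]
wrist_force: [-0.0, 0.0, -0.0]
width: 0.0941
finger_force: 0.0
```

Run:
```python
from h import *
o=robot.get_obs();im=robot.snapshot('wrist');cv2.imwrite('pics/w1.png',im[:,:,::-1])
d=robot.find_in('wide_spanner_tab','wrist');print(d[:2])
go([.484,.073,.03],95.5,o)
print(ray('wrist',d[0]['extent'][:2],.0345,o)) if d else 0
print(proj('wrist',[.4835,.073,.0345],o))
import json;json.dump({k:np.asarray(o[k]).tolist() for k in('tool_pos','ee_rot')},open('w1.json','w'))
```

```text
[{'extent': [320.6, 143.3, 61.8, 138.7], 'conf': 0.96}]
2.25 pos [0.4865 0.074  0.1401] rpy [-1.800e+02  6.000e-02  9.518e+01] w 94.1 shift [-0.006 -0.026  1.101] turn [-0.     0.001 -0.004]
[0.4804309  0.12301551 0.0345    ]
[319.04928297 202.18747257]
```

View pics/w1.png

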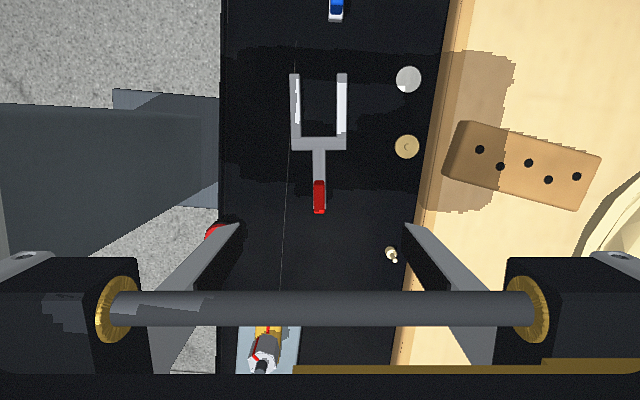

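Run:
```python
from h import *
import json;o=json.load(open('w1.json'));o={k:np.array(v) for k,v in o.items()}
r=lambda u,v,z:np.round(ray('wrist',[u,v],z,o),4)
print('tabtop',r(319.5,195,.0345),'jaw',r(318.5,75,.01),'body',r(319,165,.01),'peg',r(390,254,.02),'disc',r(407,147,.01),'desk',r(430,150,.03),r(430,150,.0))
```

```text
tabtop [0.4833 0.0794 0.0345] jaw [0.4736 0.1787 0.01  ] body [0.4808 0.1016 0.01  ] peg [0.5548 0.0249 0.02  ] disc [0.5584 0.1249 0.01  ] desk [0.5727 0.1253 0.03  ] [0.5829 0.1235 0.    ]
```

>>> {"op": "servo_tool", "data": {
  "plan": [
    [0,-0.032,0.4,0,0,0,40],
    [0,-0.032,0.8,0,0,0,40],
    [0,-0.032,0.8,0,0,0,40]
  ]
}}

```text
time: 2.6
tool_pos: [0.4744, 0.0779, 0.0527]
ee_rot: [-3.125, -0.001, 1.668]
wrist_force: [-1.5, -0.1, -1.5]
width: 0.0775
finger_force: 0.0
```

>>> {"op": "servo_tool", "data": {
  "plan": [
    [0,0,0.3,0,0,0,40],
    [0,0,0.3,0,0,0,0],
    [0,0,0.3,0,0,0,0],
    [0,0,0.3,0,0,0,0],
    [0,0,0.3,0,0,0,0],
    [0,0,0.3,0,0,0,0],
    [0,0,0.3,0,0,0,0]
  ]
}}

```text
time: 3.18
tool_pos: [0.4829, 0.0769, 0.0321]
ee_rot: [3.139, 0.0, 1.666]
wrist_force: [0.2, -0.7, -0.1]
width: 0.0307
finger_force: 0.0
```

>>> {"op": "servo_tool", "data": {
  "plan": [
    [0,0,0,0,0,0,0],
    [0,0,0,0,0,0,0],
    [0,0,0,0,0,0,0],
    [0,0,0,0,0,0,0],
    [0,0,0,0,0,0,0]
  ]
}}

```text
time: 3.6
tool_pos: [0.4821, 0.0767, 0.0307]
ee_rot: [3.141, 0.0, 1.666]
wrist_force: [0.1, -0.1, 1.4]
width: 0.0096
finger_force: 30.0
```

Run:
```python
from h import *
o=robot.get_obs();go([.447,-.159,.11],88,o);print(o['finger_force'],o['wrist_force'])
```

```text
3.6 pos [0.4821 0.0767 0.0307] rpy [179.96   0.    95.46] w 9.6 shift [-2.313 -0.573 -0.793] turn [0.    0.    0.083]
29.99454528093338 [ 0.14704474 -0.07973735  1.38026209]
```

>>> {"op": "servo_tool", "data": {
  "plan": [
    [0,0,-0.2,0,0,0,0],
    [0,0,-0.45,0,0,0,0],
    [0,0,-0.7,0,0,0,0],
    [0,0,-0.95,0,0,0,0],
    [0,0,-1,0,0,0,0]
  ]
}}

```text
time: 4.02
tool_pos: [0.4841, 0.0769, 0.1347]
ee_rot: [3.134, 0.0, 1.666]
wrist_force: [0.2, 0.1, -0.0]
width: 0.0097
finger_force: 30.0
```

>>> {"op": "servo_tool", "data": {
  "plan": [
    [-0.2,-0.05,0,0,0,0.02,0],
    [-0.45,-0.11,0,0,0,0.04,0],
    [-0.7,-0.17,0,0,0,0.06,0],
    [-1,-0.24,0,0,0,0.083,0]
  ]
}}

```text
time: 4.35
tool_pos: [0.4664, -0.0252, 0.1288]
ee_rot: [-3.139, -0.001, 1.536]
wrist_force: [0.2, 0.0, -1.5]
width: 0.0099
finger_force: 30.0
```

>>> {"op": "servo_tool", "data": {
  "plan": [
    [-0.25,-0.03,0,0,0,0,0],
    [-0.5,-0.06,0,0,0,0,0],
    [-0.75,-0.09,0,0,0,0,0],
    [-1,-0.12,0,0,0,0,0]
  ]
}}

```text
time: 4.68
tool_pos: [0.4508, -0.1255, 0.1287]
ee_rot: [-3.139, -0.001, 1.536]
wrist_force: [0.6, 0.2, -1.1]
width: 0.0097
finger_force: 30.0
```

>>> {"op": "servo_tool", "data": {
  "plan": [
    [-0.2,-0.03,0,0,0,0,0],
    [-0.33,-0.03,0,0,0,0,0],
    [-0.33,-0.03,0,0,0,0,0],
    [-0.33,-0.03,0,0,0,0,0],
    [-0.33,-0.03,0,0,0,0,0]
  ]
}}

```text
time: 5.1
tool_pos: [0.4474, -0.1565, 0.1295]
ee_rot: [-3.14, -0.001, 1.536]
wrist_force: [-0.7, 0.9, -1.9]
width: 0.0098
finger_force: 30.0
```

Run:
```python
from h import *
o=robot.get_obs();im=robot.snapshot('wrist');cv2.imwrite('pics/w2.png',im[:,:,::-1])
go([.447,-.159,.11],88,o)
import json;json.dump({k:np.asarray(o[k]).tolist() for k in('tool_pos','ee_rot')},open('w2.json','w'))
```

```text
5.1 pos [ 0.4474 -0.1565  0.1295] rpy [-1.7992e+02 -8.0000e-02  8.8010e+01] w 9.8 shift [-0.025 -0.003  0.195] turn [-0.001 -0.001  0.   ]
```

View pics/w2.png

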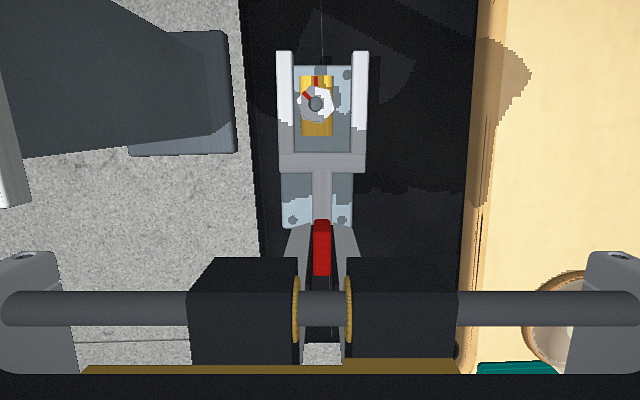

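Run:
```python
from h import *
import json;o=json.load(open('w2.json'));o={k:np.array(v) for k,v in o.items()}
im=cv2.imread('pics/w2.png')
cv2.imwrite('pics/w2c.png',cv2.resize(im[40:240,260:385],(375*4//4*1,600),interpolation=cv2.INTER_CUBIC))
r=lambda u,v,z:np.round(ray('wrist',[u,v],z,o),4)
zt=.1295-.0307+.010
print('stud',r(316,103,.066),'slot end',r(322,153,zt),'tips',r(284.5,51,zt),r(360,51,zt),'nut far end/near end',r(317,75,.028),r(316.5,136,.028))
print('plate corners',r(293,66,.016),r(349.5,66,.016),r(282,228,.016),r(353,228,.016),'tab top',r(322,240,zt+.0245))
```

```text
stud [ 0.4455 -0.0771  0.066 ] slot end [ 0.4485 -0.1067  0.1088] tips [ 0.4306 -0.0524  0.1088] [ 0.4704 -0.0539  0.1088] nut far end/near end [ 0.4465 -0.0544  0.028 ] [ 0.4442 -0.1008  0.028 ]
plate corners [ 0.4274 -0.0453  0.016 ] [ 0.4727 -0.047   0.016 ] [ 0.4096 -0.1818  0.016 ] [ 0.4737 -0.1841  0.016 ] tab top [ 0.4469 -0.1496  0.1333]
```

View pics/w2c.png

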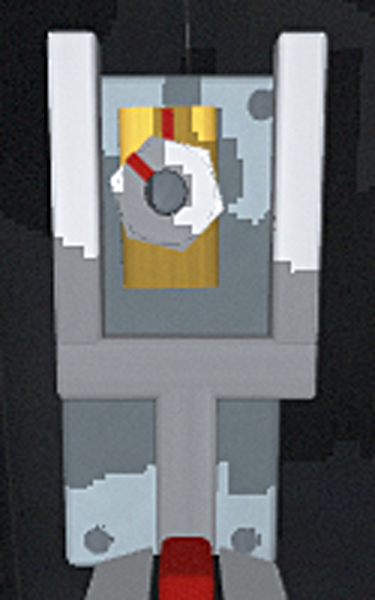

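>>> {"op": "servo_tool", "data": {
  "plan": [
    [0,-0.045,0.15,0,0,0,0],
    [0,-0.045,0.28,0,0,0,0],
    [0,-0.045,0.28,0,0,0,0],
    [0,-0.045,0.28,0,0,0,0],
    [0,-0.045,0.28,0,0,0,0]
  ]
}}

```text
time: 5.57
tool_pos: [0.4438, -0.1568, 0.1031]
ee_rot: [3.141, 0.0, 1.537]
wrist_force: [1.3, -0.2, -1.6]
width: 0.0098
finger_force: 30.0
```

Run:
```python
from h import *
o=robot.get_obs();im=robot.snapshot('wrist');cv2.imwrite('pics/w3.png',cv2.resize(im[60:280,240:400,::-1],(436,600),interpolation=cv2.INTER_CUBIC))
go([.443,-.159,.0467],88,o);print(o['wrist_force'])
import json;json.dump({k:np.asarray(o[k]).tolist() for k in('tool_pos','ee_rot')},open('w3.json','w'))
```

```text
5.5667 pos [ 0.4438 -0.1568  0.1031] rpy [1.7995e+02 1.0000e-02 8.8060e+01] w 9.8 shift [-0.022 -0.008  0.564] turn [0.001 0.    0.001]
[ 1.29336886 -0.15976672 -1.56614461]
```

View pics/w3.png

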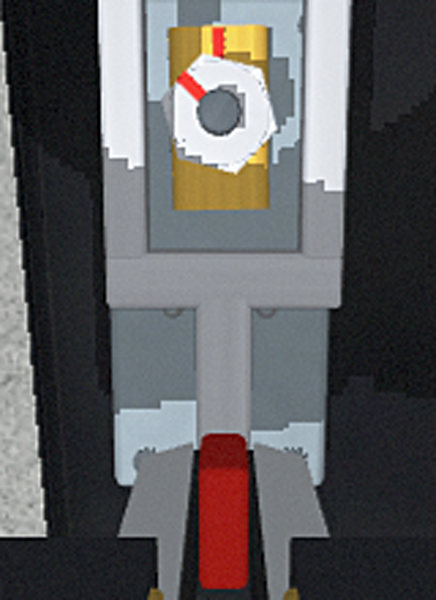

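Run:
```python
from h import *
import json;o=json.load(open('w3.json'));o={k:np.array(v) for k,v in o.items()}
r=lambda u,v,z:np.round(ray('wrist',[240+u/2.725,60+v/2.727],z,o),4)
zt=.1031-.0307+.010
print('stud',r(220,110,.066),'slot end',r(224,252,zt),'nut',r(219.5,26,.026),r(220,210,.026),'pins',r(172,312,.028),r(265,312,.028))
```

```text
stud [ 0.4452 -0.0774  0.066 ] slot end [ 0.445  -0.1066  0.0824] nut [ 0.4458 -0.0545  0.026 ] [ 0.4443 -0.1009  0.026 ] pins [ 0.4301 -0.1278  0.028 ] [ 0.4556 -0.1287  0.028 ]
```

>>> {"op": "servo_tool", "data": {
  "plan": [
    [-0.009,-0.009,0.06,0,0,0,0],
    [-0.009,-0.009,0.14,0,0,0,0],
    [-0.009,-0.009,0.22,0,0,0,0],
    [-0.009,-0.009,0.3,0,0,0,0],
    [-0.009,-0.009,0.36,0,0,0,0],
    [-0.009,-0.009,0.4,0,0,0,0],
    [-0.009,-0.009,0.4,0,0,0,0]
  ]
}}

```text
time: 6.2
tool_pos: [0.4414, -0.1577, 0.0609]
ee_rot: [-3.139, -0.001, 1.536]
wrist_force: [-0.1, -0.5, -1.7]
width: 0.0098
finger_force: 30.0
```

>>> {"op": "servo_tool", "data": {
  "plan": [
    [0,0,0.04,0,0,0,0],
    [0,0,0.08,0,0,0,0],
    [0,0,0.11,0,0,0,0],
    [0,0,0.14,0,0,0,0],
    [0,0,0.16,0,0,0,0],
    [0,0,0.16,0,0,0,0],
    [0,0,0.16,0,0,0,0]
  ]
}}

```text
time: 6.78
tool_pos: [0.4424, -0.1582, 0.0467]
ee_rot: [3.141, 0.0, 1.536]
wrist_force: [-0.2, -0.2, 1.2]
width: 0.0096
finger_force: 30.0
```

>>> {"op": "servo_tool", "data": {
  "plan": [
    [0,0,0,0,0,0,50],
    [0,0,0,0,0,0,50],
    [0,0,0,0,0,0,50],
    [0,0,0,0,0,0,50],
    [0,0,-0.2,0,0,0,50],
    [0,0,-0.6,0,0,0,50],
    [0,0,-0.9,0,0,0,50],
    [0,0,-0.9,0,0,0,50],
    [0,0,-0.9,0,0,0,50]
  ]
}}

```text
time: 7.53
tool_pos: [0.4438, -0.1589, 0.1388]
ee_rot: [3.137, 0.002, 1.536]
wrist_force: [0.4, 0.4, -0.5]
width: 0.0499
finger_force: 0.0
```

Run:
```python
from h import *
o=robot.get_obs();im=robot.snapshot('wrist');cv2.imwrite('pics/w4.png',cv2.resize(im[80:280,235:405,::-1],(510,600),interpolation=cv2.INTER_CUBIC))
go([.4452,-.0775,.049],101,o);print(o['wrist_force'])
import json;json.dump({k:np.asarray(o[k]).tolist() for k in('tool_pos','ee_rot')},open('w4.json','w'))
```

```text
7.5333 pos [ 0.4438 -0.1589  0.1388] rpy [1.7971e+02 1.2000e-01 8.8000e+01] w 49.9 shift [ 0.815 -0.019  0.896] turn [ 0.003  0.002 -0.144]
[ 0.36123605  0.43844084 -0.5361828 ]
```

View pics/w4.png

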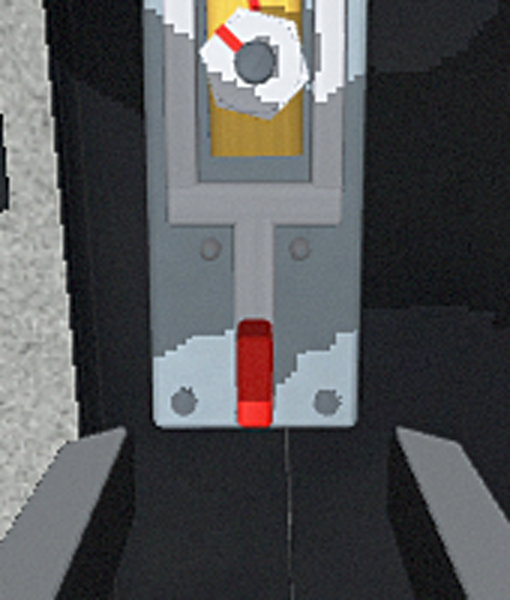

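>>> {"op": "servo_tool", "data": {
  "plan": [
    [0.3,-0.019,0,0,0,-0.194,50],
    [0.6,-0.019,0,0,0,-0.194,50],
    [0.815,-0.019,0,0,0,-0.194,50],
    [0.815,-0.019,0.2,0,0,-0.194,50],
    [0.815,-0.019,0.4,0,0,-0.194,50],
    [0.815,-0.019,0.4,0,0,-0.194,50],
    [0.815,-0.019,0.4,0,0,-0.194,50]
  ]
}}

```text
time: 8.17
tool_pos: [0.4412, -0.0759, 0.0937]
ee_rot: [-3.136, -0.004, 1.841]
wrist_force: [-0.2, -0.5, 0.3]
width: 0.0499
finger_force: 0.0
```

Run:
```python
from h import *
o=robot.get_obs();go([.4452,-.0775,.049],105.5,o);print(o['wrist_force'],o['wrist_torque'])
```

```text
8.1667 pos [ 0.4412 -0.0759  0.0937] rpy [-179.69   -0.2   105.47] w 49.9 shift [-0.027  0.037  0.447] turn [-0.003 -0.002 -0.   ]
[-0.18230808 -0.45898358  0.25699743] [-0.02536756 -0.01584306 -0.03000845]
```

>>> {"op": "servo_tool", "data": {
  "plan": [
    [0,0,0.15,0,0,0,50],
    [0,0,0.3,0,0,0,50],
    [0,0,0.3,0,0,0,50],
    [0,0,0.3,0,0,0,50],
    [0,0,0.3,0,0,0,50],
    [0,0,0.3,0,0,0,50]
  ]
}}

```text
time: 8.67
tool_pos: [0.4442, -0.0771, 0.0678]
ee_rot: [3.14, 0.001, 1.84]
wrist_force: [-0.4, 0.7, 0.5]
width: 0.05
finger_force: 0.0
```

Run:
```python
from h import *
o=robot.get_obs();go([.4452,-.0775,.049],105.5,o);print(o['wrist_force'],o['wrist_torque'])
```

```text
8.6667 pos [ 0.4442 -0.0771  0.0678] rpy [1.7988e+02 7.0000e-02 1.0544e+02] w 50.0 shift [-0.007  0.008  0.188] turn [ 0.001  0.001 -0.001]
[-0.35755118  0.74469663  0.54184857] [-0.05461054 -0.01117    -0.01460091]
```

>>> {"op": "servo_tool", "data": {
  "plan": [
    [-0.005,0.008,0.1,0,0,0,50],
    [-0.005,0.008,0.18,0,0,0,50],
    [-0.005,0.008,0.18,0,0,0,50],
    [-0.005,0.008,0.18,0,0,0,0],
    [-0.005,0.008,0.18,0,0,0,0],
    [-0.005,0.008,0.18,0,0,0,0],
    [-0.005,0.008,0.18,0,0,0,0],
    [-0.005,0.008,0.18,0,0,0,0],
    [-0.005,0.008,0.18,0,0,0,0],
    [-0.005,0.008,0.18,0,0,0,0]
  ]
}}

```text
time: 9.5
tool_pos: [0.4451, -0.0767, 0.0488]
ee_rot: [3.139, 0.0, 1.841]
wrist_force: [3.3, 0.4, -0.4]
width: 0.0237
finger_force: 30.0
```

Run:
```python
from h import *
o=robot.get_obs();go([.4452,-.0775,.049],105.5,o);print(o['wrist_force'],o['wrist_torque'],o['finger_force'])
```

```text
9.5 pos [ 0.4451 -0.0767  0.0488] rpy [1.7988e+02 1.0000e-02 1.0546e+02] w 23.7 shift [-0.008 -0.001 -0.002] turn [ 0.001  0.    -0.   ]
[ 3.30087462  0.41307575 -0.39244789] [ 0.14854009 -0.43233186  0.03981058] 29.991246132685774
```

>>> {"op": "servo_tool", "data": {
  "plan": [
    [0,0,0,0,0,0.05,0],
    [0,0,0,0,0,0.1,0],
    [0,0,0,0,0,0.15,0],
    [0,0,0,0,0,0.2,0],
    [0,0,0,0,0,0.25,0],
    [0,0,0,0,0,0.3,0],
    [0,0,0,0,0,0.35,0],
    [0,0,0,0,0,0.4,0],
    [0,0,0,0,0,0.45,0],
    [0,0,0,0,0,0.5,0],
    [0,0,0,0,0,0.5,0],
    [0,0,0,0,0,0.5,0]
  ]
}}

```text
time: 10.5
tool_pos: [0.4458, -0.0768, 0.0488]
ee_rot: [3.138, -0.002, 1.055]
wrist_force: [6.4, 0.7, -3.6]
width: 0.0238
finger_force: 30.0
```

Run:
```python
from h import *
o=robot.get_obs();go([.4452,-.0775,.049],46.5,o);print(o['wrist_force'],o['wrist_torque'],o['finger_force'])
```

```text
10.5 pos [ 0.4458 -0.0768  0.0488] rpy [ 1.7981e+02 -1.2000e-01  6.0450e+01] w 23.8 shift [-0.009 -0.002 -0.002] turn [ 0.002 -0.002  0.155]
[ 6.36065155  0.74811613 -3.5635256 ] [ 0.19090587 -0.83904904 -0.01584661] 29.989979570636933
```

>>> {"op": "servo_tool", "data": {
  "plan": [
    [0,0,0,0,0,0.03,0],
    [0,0,0,0,0,0.06,0],
    [0,0,0,0,0,0.09,0],
    [0,0,0,0,0,0.11,0],
    [0,0,0,0,0,0.11,0],
    [0,0,0,0,0,0.11,0]
  ]
}}

```text
time: 11.0
tool_pos: [0.446, -0.0769, 0.0489]
ee_rot: [3.138, -0.003, 0.882]
wrist_force: [5.0, -0.1, -2.8]
width: 0.0241
finger_force: 30.0
```

Run:
```python
from h import *
o=robot.get_obs();im=robot.snapshot('wrist');cv2.imwrite('pics/w5.png',cv2.resize(im[140:400,140:500,::-1],(800,578),interpolation=cv2.INTER_CUBIC))
im=robot.snapshot('scene');cv2.imwrite('pics/s5.png',cv2.resize(im[190:310,300:450,::-1],(750,600),interpolation=cv2.INTER_CUBIC))
go([.4452,-.0775,.049],46.5,o);print(o['wrist_force'],o['wrist_torque'],o['finger_force'])
```

```text
11.0 pos [ 0.446  -0.0769  0.0489] rpy [ 1.798e+02 -1.600e-01  5.056e+01] w 24.1 shift [-0.01  -0.002 -0.001] turn [ 0.002 -0.002  0.045]
[ 4.98798984 -0.10236914 -2.83180681] [ 0.11758421 -0.81338396  0.04769352] 29.98917068576702
```

View pics/s5.png

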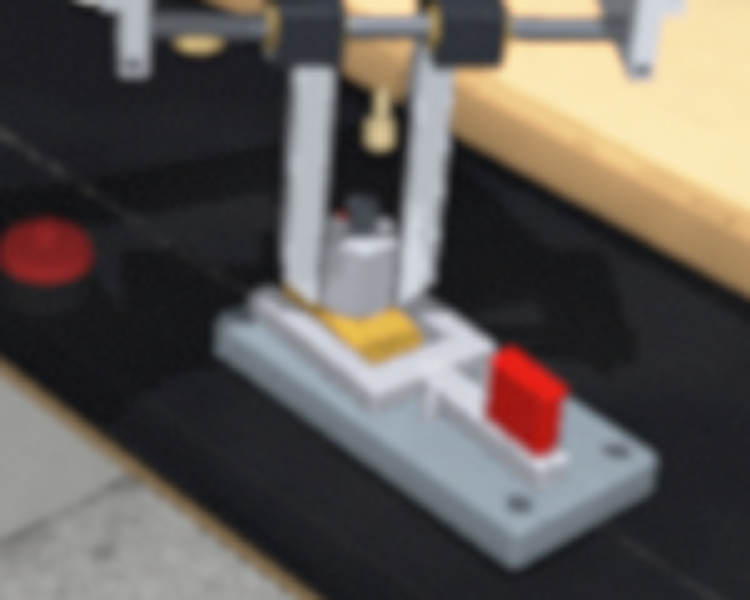

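>>> {"op": "servo_tool", "data": {
  "plan": [
    [0,0,0,0,0,0.02,0],
    [0,0,0,0,0,0.045,0],
    [0,0,0,0,0,0.06,0],
    [0,0,0,0,0,0.06,0],
    [0,0,0,0,0,0.06,0]
  ]
}}

```text
time: 11.52
tool_pos: [0.446, -0.077, 0.0488]
ee_rot: [3.138, -0.003, 0.788]
wrist_force: [6.1, 0.2, -3.8]
width: 0.0236
finger_force: 30.0
```

Run:
```python
from h import *
o=robot.get_obs()
go([.4452,-.0775,.049],46.5,o);print(o['wrist_force'],o['wrist_torque'],o['joint_torque'])
```

```text
11.5167 pos [ 0.446  -0.077   0.0488] rpy [ 1.7981e+02 -1.7000e-01  4.5170e+01] w 23.6 shift [-0.01  -0.002 -0.002] turn [ 0.002 -0.002 -0.015]
[ 6.06780965  0.16092547 -3.79547639] [ 0.08330135 -0.88642795  0.1345127 ] [ -0.78632539 -27.21803784 -26.10779107  -0.63951317   1.68342121
   0.12993617]
```

>>> {"op": "servo_tool", "data": {
  "plan": [
    [0,0,0,0,0,0.02,0],
    [0,0,0,0,0,0.04,0],
    [0,0,0,0,0,0.06,0],
    [0,0,0,0,0,0.06,0],
    [0,0,0,0,0,0.06,0]
  ]
}}

```text
time: 11.93
tool_pos: [0.4459, -0.0774, 0.0489]
ee_rot: [3.138, -0.002, 0.696]
wrist_force: [5.6, -1.3, -2.3]
width: 0.0237
finger_force: 30.0
```

Run:
```python
from h import *
o=robot.get_obs()
go([.4452,-.0775,.049],46.5,o);print(o['wrist_force'],o['wrist_torque'],o['joint_torque'][5])
```

```text
11.9333 pos [ 0.4459 -0.0774  0.0489] rpy [ 1.7979e+02 -1.2000e-01  3.9890e+01] w 23.7 shift [-0.006 -0.004 -0.001] turn [ 0.002 -0.001 -0.073]
[ 5.57763663 -1.30917941 -2.28647197] [-0.15865764 -0.86285956  0.76845221] 0.7156840525567532
```

>>> {"op": "servo_tool", "data": {
  "plan": [
    [0,0,0,0,0,0.015,0],
    [0,0,0,0,0,0.03,0],
    [0,0,0,0,0,0.03,0],
    [0,0,0,0,0,0.03,0]
  ]
}}

```text
time: 12.27
tool_pos: [0.4457, -0.0776, 0.049]
ee_rot: [3.138, -0.002, 0.648]
wrist_force: [5.0, -1.1, -3.2]
width: 0.0242
finger_force: 30.0
```

Run:
```python
from h import *
o=robot.get_obs()
go([.4452,-.0775,.049],46.5,o);print(o['wrist_force'],o['wrist_torque'],o['joint_torque'][5])
```

```text
12.2667 pos [ 0.4457 -0.0776  0.049 ] rpy [ 1.7979e+02 -1.0000e-01  3.7150e+01] w 24.2 shift [-0.003 -0.004 -0.   ] turn [ 0.002 -0.001 -0.104]
[ 4.99117539 -1.12375417 -3.23624464] [-0.21395089 -0.79034958  0.64338131] 0.679033175110817
```

>>> {"op": "servo_tool", "data": {
  "plan": [
    [0,0,0,0,0,0,50],
    [0,0,0,0,0,0,50],
    [0,0,0,0,0,0,50],
    [0,0,0,0,0,0,50],
    [0,0,-0.2,0,0,0,50],
    [0,0,-0.5,0,0,0,50],
    [0,0,-0.9,0,0,0,50],
    [0,0,-0.9,0,0,0,50],
    [0,0,-0.9,0,0,0,50]
  ]
}}

```text
time: 13.02
tool_pos: [0.4458, -0.0774, 0.1414]
ee_rot: [3.137, -0.003, 0.647]
wrist_force: [0.0, 0.7, -1.4]
width: 0.0499
finger_force: 0.0
```

>>> {"op": "servo_tool", "data": {
  "plan": [
    [-0.5,0.5,0,0,0,-0.5,50],
    [-0.8,0.8,0,0,0,-0.56,50],
    [-0.8,0.8,0,0,0,-0.56,50],
    [-0.8,0.8,0,0,0,-0.56,50],
    [-0.8,0.8,0,0,0,-0.56,50],
    [-0.8,0.8,0,0,0,-0.56,50],
    [-0.8,0.8,0,0,0,-0.56,50],
    [-0.8,0.8,0,0,0,-0.56,50],
    [-0.8,0.8,0,0,0,-0.56,50]
  ]
}}

```text
time: 13.77
tool_pos: [0.4274, -0.1885, 0.1365]
ee_rot: [-3.138, -0.002, 1.527]
wrist_force: [0.1, 0.5, 0.3]
width: 0.0499
finger_force: 0.0
```

Run:
```python
from h import *
o=robot.get_obs();im=robot.snapshot('wrist')
go([.4452,-.0775,.049],46.5,o);u=proj('wrist',[.445,-.078,.05],o);print(u)
a,b=max(int(u[1])-60,0),max(int(u[0])-100,0)
cv2.imwrite('pics/w6.png',cv2.resize(im[a:a+150,b:b+200,::-1],(800,600),interpolation=cv2.INTER_CUBIC))
```

```text
13.7667 pos [ 0.4274 -0.1885  0.1365] rpy [-1.7979e+02 -1.1000e-01  8.7480e+01] w 49.9 shift [1.115 0.133 0.876] turn [-0.003 -0.     0.455]
[340.77141785  58.74775495]
```

View pics/w6.png

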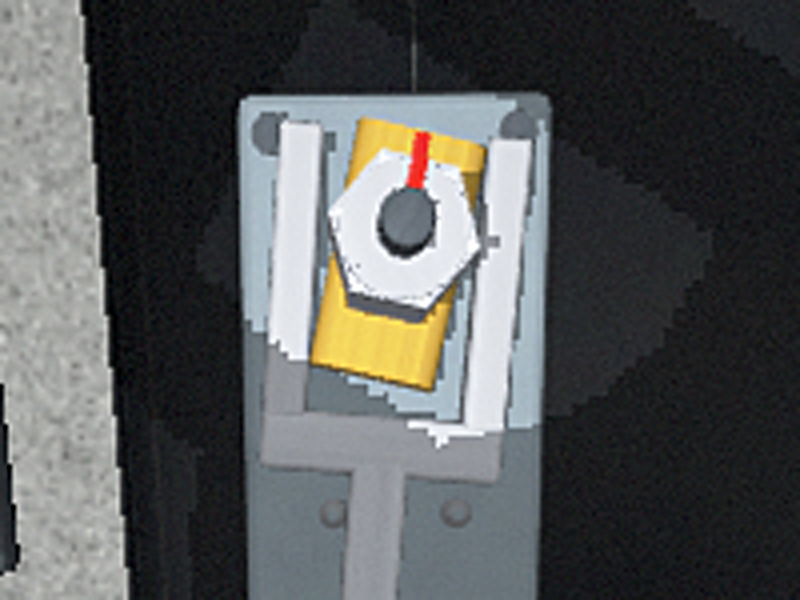

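The marks line up: the jam nut's red mark runs straight into the brass nut's mark at about (421,155). The spanner lies flat, with its handle between the pins at (334,512) and (457,512), and the gripper is clear.

```bash
python3 -c "
from bench import robot
print(robot.close_job())"
```

```text
the job is handed in; nothing more can be done
None
```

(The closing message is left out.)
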